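# Gauge and pack the roller-blind sleeves

### The arm

A 7-joint arm with a two-finger parallel gripper is mounted at the origin on the work surface. World frame = base frame: x ahead of the robot, y to its left, z up, the work surface at z = 0. Lengths are in m, angles in rad, forces in N, time in s.
With the tool pointing down it reaches from about 0.425 to 0.95 m from the base axis. Payload 4.7 kg.
Tool frame: the origin (TCP) lies on the centre line of the jaws, within the pads' length; the fingertips stand robot.nose_length ahead of it and the grasp point (between the pads) lies 8 mm behind it (robot.nose_length is the distance from the TCP to the fingertips, in m); z points along the fingers, y is the line along which they close (so a half turn about z gives the same grasp; the last joint's range is limited). The gripper opens to 85 mm and grips with 20 to 120 N. Pads are 22 mm wide; open, the fingers measure 114 mm over their backs; the gripper's body (76 mm by 85 mm) begins 54 mm behind the grasp point. The pads swing forward as they close: fully open they stand 13 mm farther back than shut.
Start: joints at [-1.146, 0.469, -0.049, 1.532, 0.024, 1.141, -0.082], TCP at [0.296, 0.607, 0.242] pointing down, gripper open.
Joint ranges: [-2.59, 2.59], [-0.33, 1.99], [-1.39, 1.29], [0.1, 2.45], [-1.04, 4.18], [0.21, 1.99], [-2.66, 2.66]. Speed limits (rad/s): [2.57, 2.57, 3.14, 3.14, 3.14, 3.14, 3.14].

### API

Orientations are given as [roll, pitch, yaw] about the fixed x, y, z axes, in that order (R = Rz(yaw) Ry(pitch) Rx(roll)).
In Python, from plant import robot gives the robot as it stands. Calls block until the motion is done:
- robot.goto(position, orientation): joint-space move of the TCP to a pose.
- robot.move_straight(position, vel=0.15, attitude=None, contact_N=None): straight line of the TCP; attitude=None keeps the orientation; vel is the mean speed in m/s. With contact_N (N) it stops when the force on the tool has changed by that much, and returns True; else False.
- robot.move_joints(angles): joint-space move.
- robot.grip(opening, strength=None): opening from 0.0 (shut) to 1.0 (fully open); strength is the grip in N (None keeps the last); returns when the fingers have stopped.
- robot.sleep(seconds).
- robot.inverse_kinematics(position, orientation): joint angles nearest the present ones, or None.
- robot.sense(): the state.
- robot.grab_frame(name): name is "scene" or "top"; returns a dict with "image" (384x512x3 uint8, red, green, blue), "range_z" (384x512 float32, m along the optical axis (not along the pixel's ray), 0 where there is no reading), "fx", "fy", "cx", "cy" (pixels), "dist_coeffs" ([k1, k2, p1, p2, k3] as OpenCV has them; the pictures are not rectified), "R" (3x3) and "t" (3): a world point X has camera coordinates R X + t. Camera axes: x right, y down, z forward; pixel columns grow to the right and rows downward; lengths in m; the calibration is good to about 2 mm. A picture is of the moment at which its call begins.
A pose or a line that the arm cannot do raises robot.IKError and nothing moves.
- robot.close_job(): hands the job in; it is judged then, once.
The state is a dict: "t": time; "joint_pos": joint angles; "joint_velocities": joint speeds; "effort": joint torques, N m; "tcp_pos": TCP position; "tcp_rot": TCP orientation; "wrist_force": force on the tool from outside, world axes, zero at the start; "torque": the same for the moment, N m; "opening": opening from 0.0 (shut) to 1.0 (fully open); "gripper_force": force on a finger pad.
Only numpy, scipy, OpenCV 4.12 (cv2) and the standard library are available. Lean on these libraries where they do the work, as an engineer would, in place of code of your own. Each camera call takes 0.05 s, during which the arm holds its last target. There are 200 camera calls.

### The job

Lay the blinds remote flat in the wooden box, and sort the grey blind sleeves: push each one onto the stepped gauge pin as far as it will go, and put it away before you try the next. Sleeves that go all the way up to the blue plate fit and are packed lying down flat on the floor of the wooden box beside the remote; those that stop at the step do not fit and go lying flat on the floor of the red tray. Leave the jar, the cup and the tablet stand where they are.

Things in the scene. Friction and masses are not known exactly. Their poses are not given: they have to be found in the camera images.
- gauge: fixed gauge: blue foot 70 x 90 x 10 mm with an upright blue plate (70 mm wide, 85 mm high, 16 mm thick); a steel stepped pin sticks out level from the plate along the gauge's own +x, roughly to the robot's left (+y). Origin on the sill under the plate's pin-side face; foot and plate lie on the -x side, nothing lies under the pin
- pin_root (a point): on the pin's axis, in the plate's pin-side face, 55 mm above the sill; x along the pin to its free end. Pin 27 mm thick to 50 mm out, steep cone to 20 mm thick at 53.5 mm, 20 mm thick to 87 mm, tapered nose to 10 mm at the end, 97 mm out. Pushed home, a fitting sleeve's centre is 33 mm from here; a sleeve that does not fit stops at about 85 mm
- keep_box: shallow fixed wooden box, outside 228 x 130 x 18 mm high, inside 218 x 120 mm, long side along its x, floor 5 mm. Origin: centre of its underside. Room for the remote, laid first along x about 19 mm to the -y side of the middle (20 mm left for a finger), and a row of three sleeves end to end along x, 31 mm to the +y side, 72 mm apart; fingers on a sleeve's upper half clear walls and remote
- return_tray: shallow fixed red plastic tray, outside 164 x 76 x 18 mm high, inside 154 x 66 mm, long side along its own x, floor 5 mm. Origin at the centre of its underside. Holds two sleeves end to end along x, e.g. centres 36 mm either side of the middle
- remote: loose black plastic remote for the blinds, 150 x 42 x 15 mm, lying flat, long side along its own x, round grey buttons on top. Origin at the centre of its underside. About 90 g
- sleeve_1: one of up to five alike grey plastic blind sleeves (None if absent): a block 46 x 46 mm and 66 mm long, lying on its side, with a round through bore along its own x. Origin at its centre, on the bore axis. The bore is 30 mm (fits) or 23 mm (does not); the name does not tell which, trying it on the pin does. Ends alike, sides alike. 60 to 130 g
- sleeve_2: one of up to five alike grey plastic blind sleeves (None if absent): a block 46 x 46 mm and 66 mm long, lying on its side, with a round through bore along its own x. Origin at its centre, on the bore axis. The bore is 30 mm (fits) or 23 mm (does not); the name does not tell which, trying it on the pin does. Ends alike, sides alike. 60 to 130 g
- sleeve_3: one of up to five alike grey plastic blind sleeves (None if absent): a block 46 x 46 mm and 66 mm long, lying on its side, with a round through bore along its own x. Origin at its centre, on the bore axis. The bore is 30 mm (fits) or 23 mm (does not); the name does not tell which, trying it on the pin does. Ends alike, sides alike. 60 to 130 g
- sleeve_4: one of up to five alike grey plastic blind sleeves (None if absent): a block 46 x 46 mm and 66 mm long, lying on its side, with a round through bore along its own x. Origin at its centre, on the bore axis. The bore is 30 mm (fits) or 23 mm (does not); the name does not tell which, trying it on the pin does. Ends alike, sides alike. 60 to 130 g
- sleeve_5: one of up to five alike grey plastic blind sleeves (None if absent): a block 46 x 46 mm and 66 mm long, lying on its side, with a round through bore along its own x. Origin at its centre, on the bore axis. The bore is 30 mm (fits) or 23 mm (does not); the name does not tell which, trying it on the pin does. Ends alike, sides alike. 60 to 130 g
- jar: bystander: closed glass clamp-lid jar, 90 mm across, 115 mm high; origin at the centre of its underside
- cup: bystander: terracotta-coloured ceramic cup, 80 mm across, 85 mm high; origin at the centre of its underside
- tablet_stand: bystander: aluminium tablet stand, foot 100 x 150 mm, about 160 mm high; origin at the centre of its underside
Not all that is in view belongs to the job. Leave any pink look-alike of the sleeve_4 alone.

How it is judged:
On the way, in this order (a step that is already met when the one before it is completed fails the run):
1. a first sleeve is pushed onto the gauge pin as far as it goes (fitting: centre 28 to 38 mm from pin_root; not fitting: 78 to 92 mm), in line with the pin (((x of sleeve_1 in the frame of pin_root between 0.028 and 0.038 m and y of sleeve_1 in the frame of pin_root between -0.005 and 0.005 m and z of sleeve_1 in the frame of pin_root between -0.005 and 0.005 m and angle between the x axis of sleeve_1 and the x axis of pin_root, either way round below 0.12 rad) or (x of sleeve_2 in the frame of pin_root between 0.078 and 0.092 m and y of sleeve_2 in the frame of pin_root between -0.005 and 0.005 m and z of sleeve_2 in the frame of pin_root between -0.005 and 0.005 m and angle between the x axis of sleeve_2 and the x axis of pin_root, either way round below 0.12 rad) or (x of sleeve_3 in the frame of pin_root between 0.028 and 0.038 m and y of sleeve_3 in the frame of pin_root between -0.005 and 0.005 m and z of sleeve_3 in the frame of pin_root between -0.005 and 0.005 m and angle between the x axis of sleeve_3 and the x axis of pin_root, either way round below 0.12 rad) or (x of sleeve_4 in the frame of pin_root between 0.078 and 0.092 m and y of sleeve_4 in the frame of pin_root between -0.005 and 0.005 m and z of sleeve_4 in the frame of pin_root between -0.005 and 0.005 m and angle between the x axis of sleeve_4 and the x axis of pin_root, either way round below 0.12 rad) or (x of sleeve_5 in the frame of pin_root between 0.028 and 0.038 m and y of sleeve_5 in the frame of pin_root between -0.005 and 0.005 m and z of sleeve_5 in the frame of pin_root between -0.005 and 0.005 m and angle between the x axis of sleeve_5 and the x axis of pin_root, either way round below 0.12 rad))), for 0.2 s.
2. another sleeve is pushed onto the pin as far as it goes while at least one has been put away in its right place (in the footprint of its container, give or take 10 mm) (((x of sleeve_1 in the frame of pin_root between 0.028 and 0.038 m and y of sleeve_1 in the frame of pin_root between -0.005 and 0.005 m and z of sleeve_1 in the frame of pin_root between -0.005 and 0.005 m and angle between the x axis of sleeve_1 and the x axis of pin_root, either way round below 0.12 rad) or (x of sleeve_2 in the frame of pin_root between 0.078 and 0.092 m and y of sleeve_2 in the frame of pin_root between -0.005 and 0.005 m and z of sleeve_2 in the frame of pin_root between -0.005 and 0.005 m and angle between the x axis of sleeve_2 and the x axis of pin_root, either way round below 0.12 rad) or (x of sleeve_3 in the frame of pin_root between 0.028 and 0.038 m and y of sleeve_3 in the frame of pin_root between -0.005 and 0.005 m and z of sleeve_3 in the frame of pin_root between -0.005 and 0.005 m and angle between the x axis of sleeve_3 and the x axis of pin_root, either way round below 0.12 rad) or (x of sleeve_4 in the frame of pin_root between 0.078 and 0.092 m and y of sleeve_4 in the frame of pin_root between -0.005 and 0.005 m and z of sleeve_4 in the frame of pin_root between -0.005 and 0.005 m and angle between the x axis of sleeve_4 and the x axis of pin_root, either way round below 0.12 rad) or (x of sleeve_5 in the frame of pin_root between 0.028 and 0.038 m and y of sleeve_5 in the frame of pin_root between -0.005 and 0.005 m and z of sleeve_5 in the frame of pin_root between -0.005 and 0.005 m and angle between the x axis of sleeve_5 and the x axis of pin_root, either way round below 0.12 rad)) and ((x of sleeve_1 in the frame of keep_box between -0.119 and 0.119 m and y of sleeve_1 in the frame of keep_box between -0.07 and 0.07 m) or (x of sleeve_2 in the frame of return_tray between -0.087 and 0.087 m and y of sleeve_2 in the frame of return_tray between -0.043 and 0.043 m) or (x of sleeve_3 in the frame of keep_box between -0.119 and 0.119 m and y of sleeve_3 in the frame of keep_box between -0.07 and 0.07 m) or (x of sleeve_4 in the frame of return_tray between -0.087 and 0.087 m and y of sleeve_4 in the frame of return_tray between -0.043 and 0.043 m) or (x of sleeve_5 in the frame of keep_box between -0.119 and 0.119 m and y of sleeve_5 in the frame of keep_box between -0.07 and 0.07 m))), for 0.2 s.
3. the last sleeve is pushed onto the pin as far as it goes, all others having been put away in their right places (((x of sleeve_1 in the frame of pin_root between 0.028 and 0.038 m and y of sleeve_1 in the frame of pin_root between -0.005 and 0.005 m and z of sleeve_1 in the frame of pin_root between -0.005 and 0.005 m and angle between the x axis of sleeve_1 and the x axis of pin_root, either way round below 0.12 rad) or (x of sleeve_2 in the frame of pin_root between 0.078 and 0.092 m and y of sleeve_2 in the frame of pin_root between -0.005 and 0.005 m and z of sleeve_2 in the frame of pin_root between -0.005 and 0.005 m and angle between the x axis of sleeve_2 and the x axis of pin_root, either way round below 0.12 rad) or (x of sleeve_3 in the frame of pin_root between 0.028 and 0.038 m and y of sleeve_3 in the frame of pin_root between -0.005 and 0.005 m and z of sleeve_3 in the frame of pin_root between -0.005 and 0.005 m and angle between the x axis of sleeve_3 and the x axis of pin_root, either way round below 0.12 rad) or (x of sleeve_4 in the frame of pin_root between 0.078 and 0.092 m and y of sleeve_4 in the frame of pin_root between -0.005 and 0.005 m and z of sleeve_4 in the frame of pin_root between -0.005 and 0.005 m and angle between the x axis of sleeve_4 and the x axis of pin_root, either way round below 0.12 rad) or (x of sleeve_5 in the frame of pin_root between 0.028 and 0.038 m and y of sleeve_5 in the frame of pin_root between -0.005 and 0.005 m and z of sleeve_5 in the frame of pin_root between -0.005 and 0.005 m and angle between the x axis of sleeve_5 and the x axis of pin_root, either way round below 0.12 rad)) and ((x of sleeve_1 in the frame of pin_root between 0.028 and 0.038 m and y of sleeve_1 in the frame of pin_root between -0.005 and 0.005 m and z of sleeve_1 in the frame of pin_root between -0.005 and 0.005 m and angle between the x axis of sleeve_1 and the x axis of pin_root, either way round below 0.12 rad) or (x of sleeve_1 in the frame of keep_box between -0.119 and 0.119 m and y of sleeve_1 in the frame of keep_box between -0.07 and 0.07 m)) and ((x of sleeve_2 in the frame of pin_root between 0.078 and 0.092 m and y of sleeve_2 in the frame of pin_root between -0.005 and 0.005 m and z of sleeve_2 in the frame of pin_root between -0.005 and 0.005 m and angle between the x axis of sleeve_2 and the x axis of pin_root, either way round below 0.12 rad) or (x of sleeve_2 in the frame of return_tray between -0.087 and 0.087 m and y of sleeve_2 in the frame of return_tray between -0.043 and 0.043 m)) and ((x of sleeve_3 in the frame of pin_root between 0.028 and 0.038 m and y of sleeve_3 in the frame of pin_root between -0.005 and 0.005 m and z of sleeve_3 in the frame of pin_root between -0.005 and 0.005 m and angle between the x axis of sleeve_3 and the x axis of pin_root, either way round below 0.12 rad) or (x of sleeve_3 in the frame of keep_box between -0.119 and 0.119 m and y of sleeve_3 in the frame of keep_box between -0.07 and 0.07 m)) and ((x of sleeve_4 in the frame of pin_root between 0.078 and 0.092 m and y of sleeve_4 in the frame of pin_root between -0.005 and 0.005 m and z of sleeve_4 in the frame of pin_root between -0.005 and 0.005 m and angle between the x axis of sleeve_4 and the x axis of pin_root, either way round below 0.12 rad) or (x of sleeve_4 in the frame of return_tray between -0.087 and 0.087 m and y of sleeve_4 in the frame of return_tray between -0.043 and 0.043 m)) and ((x of sleeve_5 in the frame of pin_root between 0.028 and 0.038 m and y of sleeve_5 in the frame of pin_root between -0.005 and 0.005 m and z of sleeve_5 in the frame of pin_root between -0.005 and 0.005 m and angle between the x axis of sleeve_5 and the x axis of pin_root, either way round below 0.12 rad) or (x of sleeve_5 in the frame of keep_box between -0.119 and 0.119 m and y of sleeve_5 in the frame of keep_box between -0.07 and 0.07 m))), for 0.2 s.
At the end, for the whole second after the job is handed in: every 30 mm sleeve lies flat (bore level within 7 degrees, centre 20 to 32.5 mm above the box's underside) inside the wooden box, every 23 mm sleeve likewise inside the red tray, the remote lies flat on the floor of the wooden box (within 6 degrees), all at rest (x of sleeve_1 in the frame of keep_box between -0.109 and 0.109 m and y of sleeve_1 in the frame of keep_box between -0.06 and 0.06 m and z of sleeve_1 in the frame of keep_box between 0.02 and 0.0325 m and angle between sleeve_1's own x axis and vertical between 1.45 and 1.69 rad and linear speed of each of sleeve_1, sleeve_2, sleeve_3, sleeve_4, sleeve_5, remote below 0.02 m/s and x of sleeve_2 in the frame of return_tray between -0.077 and 0.077 m and y of sleeve_2 in the frame of return_tray between -0.033 and 0.033 m and z of sleeve_2 in the frame of return_tray between 0.02 and 0.0325 m and angle between sleeve_2's own x axis and vertical between 1.45 and 1.69 rad and x of sleeve_3 in the frame of keep_box between -0.109 and 0.109 m and y of sleeve_3 in the frame of keep_box between -0.06 and 0.06 m and z of sleeve_3 in the frame of keep_box between 0.02 and 0.0325 m and angle between sleeve_3's own x axis and vertical between 1.45 and 1.69 rad and x of sleeve_4 in the frame of return_tray between -0.077 and 0.077 m and y of sleeve_4 in the frame of return_tray between -0.033 and 0.033 m and z of sleeve_4 in the frame of return_tray between 0.02 and 0.0325 m and angle between sleeve_4's own x axis and vertical between 1.45 and 1.69 rad and x of sleeve_5 in the frame of keep_box between -0.109 and 0.109 m and y of sleeve_5 in the frame of keep_box between -0.06 and 0.06 m and z of sleeve_5 in the frame of keep_box between 0.02 and 0.0325 m and angle between sleeve_5's own x axis and vertical between 1.45 and 1.69 rad and x of remote in the frame of keep_box between -0.109 and 0.109 m and y of remote in the frame of keep_box between -0.06 and 0.06 m and z of remote in the frame of keep_box between -0.002 and 0.009 m and angle between remote's own z axis and vertical below 0.1 rad); the robot touches nothing.
It fails at once if the jar is shifted by more than 25 mm or tipped (distance of jar from where it was at the start of the episode above 0.025 m or angle between jar's own z axis and vertical above 0.3 rad).
It fails at once if the cup is shifted by more than 25 mm or tipped (distance of cup from where it was at the start of the episode above 0.025 m or angle between cup's own z axis and vertical above 0.3 rad).
It fails at once if the tablet stand is shifted by more than 25 mm or tipped (distance of tablet_stand from where it was at the start of the episode above 0.025 m or angle between tablet_stand's own z axis and vertical above 0.3 rad).
Of sleeve_1, sleeve_2, sleeve_3, sleeve_4, sleeve_5 only 3 to 4 are there at a start; the rules pass over those that are not, and their reading is None.
At some moment in a run one of sleeve_1, sleeve_2, sleeve_3, sleeve_4, sleeve_5 may be knocked a few centimetres aside while the robot is not near it.
Once in a run the grip may slacken for a moment while it holds something.
It also fails if it takes over 210 s, if anything falls off the work surface, if the arm or the gripper's body presses on something with over 40 N, if the wrist force passes 120 N, or if a joint passes its speed limit or range.

## Working session

There is one attempt and no reset: what is moved stays moved. The work goes in short steps, each a Python script; the robot and the scene stay as the last script left them, time stands still between calls to the robot, and variables do not carry over. Pictures are saved under pics/ and viewed, at most 14 in all, crops included, and the job is handed in when it is done.

```bash
ls; mkdir -p pics; python3 - <<'E'
from plant import robot
import cv2,numpy as np
s=robot.sense();print(s['t'],s['tcp_pos'],s['tcp_rot'],s['opening'],robot.nose_length)
for n in('scene','top'):
    f=robot.grab_frame(n);np.savez(f'/tmp/{n}.npz',**f)
    print(n,f['fx'],f['fy'],f['cx'],f['cy'],f['dist_coeffs'],f['R'],f['t'])
    cv2.imwrite(f'pics/{n}0.png',cv2.resize(f['image'][:,:,::-1],(800,600)))
E
```

```text
pics
0.0 [0.29562575 0.60618536 0.24125839] [-3.13960966e+00  3.67207613e-05  2.68780849e+00] 0.9977034853981056 0.011
scene 443.8467301269997 443.8467301269997 261.40835847004206 196.5850865667821 [-0.14525667  0.          0.          0.          0.        ] [[ 0.21331867  0.97688493 -0.01381918]
 [ 0.78213962 -0.17923486 -0.59676837]
 [-0.58545091  0.11649331 -0.80229455]] [-0.11333377 -0.42185638  1.52837137]
top 414.2985789277589 414.2985789277589 255.71029668432854 187.74961886372645 [0.03631183 0.         0.         0.         0.        ] [[ 0.01245641 -0.99979101 -0.01621   ]
 [-0.9966059  -0.01109421 -0.08156964]
 [ 0.08137276  0.01717105 -0.99653581]] [-0.00679582  0.57854332  0.97122062]
```

View pics/scene0.png

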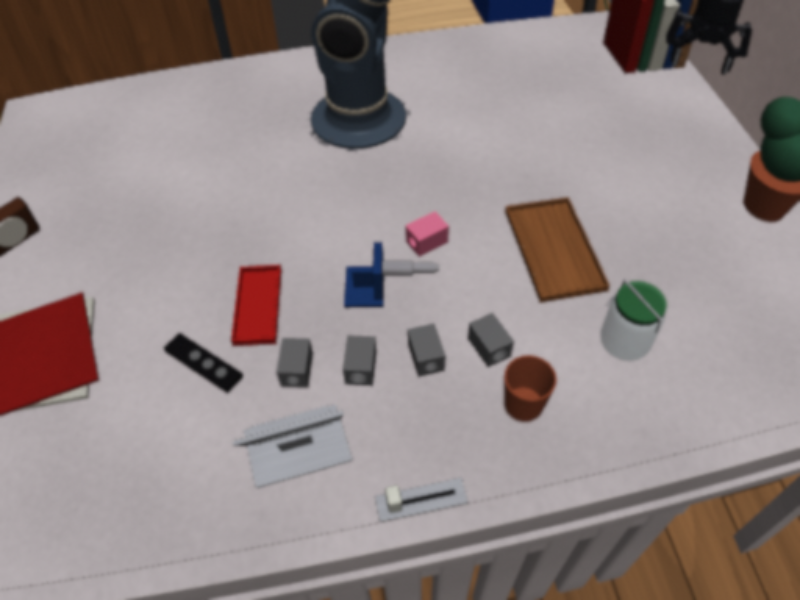

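View pics/top0.png

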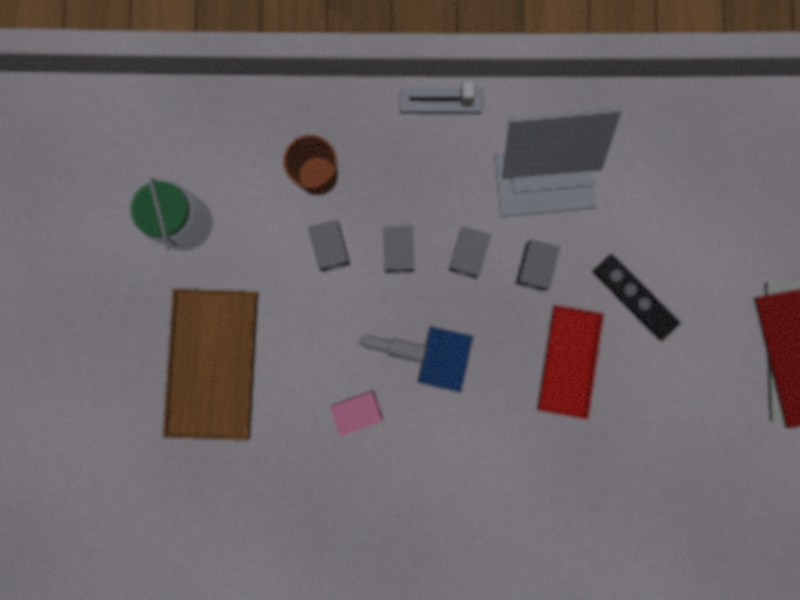

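The scene view shows the arm parked at the upper right. In the top view (800x600 px) there are four grey sleeves at about (328,245), (398,248), (469,251) and (538,264). The box is at (210,364), the gauge at (445,358) with its pin pointing left, the tray at (571,361) and the remote at (636,297). The pink look-alike at (356,412) and the red book at the right edge aren't part of the job.

```bash
cat > vis.py <<'E'
import cv2,numpy as np
def ray(f,uv,z):
    "pixels -> world points on the plane at height z"
    K=np.array([[f['fx'],0,f['cx']],[0,f['fy'],f['cy']],[0,0,1.]])
    p=cv2.undistortPoints(np.asarray(uv,float).reshape(-1,1,2),K,np.asarray(f['dist_coeffs'])).reshape(-1,2)
    d=np.c_[p,np.ones(len(p))]@f['R']; c=-f['R'].T@f['t']
    return c+d*((z-c[2])/d[:,2])[:,None]
def cloud(f):
    "world point of every pixel from the range picture"
    h,w=f['range_z'].shape; v,u=np.mgrid[:h,:w]
    K=np.array([[f['fx'],0,f['cx']],[0,f['fy'],f['cy']],[0,0,1.]])
    p=cv2.undistortPoints(np.stack([u,v],-1).reshape(-1,1,2).astype(float),K,np.asarray(f['dist_coeffs'])).reshape(-1,2)
    d=np.c_[p,np.ones(len(p))]*f['range_z'].reshape(-1,1)
    return ((d-f['t'])@f['R']).reshape(h,w,3)
def rects(f,mask,z,amin=60):
    "blobs -> (centre xy, long side, short side, yaw of long side, px) at height z"
    out=[]
    for c in cv2.findContours(mask.astype(np.uint8),cv2.RETR_EXTERNAL,cv2.CHAIN_APPROX_NONE)[0]:
        if cv2.contourArea(c)<amin: continue
        w=ray(f,c.reshape(-1,2),z)[:,:2].astype(np.float32)
        (x,y),(a,b),t=cv2.minAreaRect(w*1000)
        t=np.radians(t)
        if b>a:a,b,t=b,a,t+np.pi/2
        t=(t+np.pi/2)%np.pi-np.pi/2
        out.append((x/1000,y/1000,a,b,t,c.reshape(-1,2).mean(0).round()))
    return out
def masks(f):
    hsv=cv2.cvtColor(f['image'],cv2.COLOR_RGB2HSV);H,S,V=[hsv[...,i].astype(int) for i in range(3)]
    Z=cloud(f)[...,2]
    return H,S,V,Z
E
python3 - <<'E'
from vis import *
f=dict(np.load('/tmp/top.npz'));H,S,V,Z=masks(f)
print('table z',np.median(Z),np.std(Z[260:360,150:350]), 'missing',(f['range_z']==0).mean())
for n,(u,v) in dict(sleeve=(210,157),sl2=(255,159),remote=(405,188),tray=(365,231),box=(135,233),blue=(290,230),pin=(255,222),pink=(228,264),table=(250,320)).items():
    print(n,H[v,u],S[v,u],V[v,u],Z[v-1:v+2,u-1:u+2].mean().round(4))
def show(n,m,z,a=60):
    for r in rects(f,m,z,a): print(n,np.round(r[:2],4),np.round(r[2:4],1),round(r[4],3),r[5])
show('sleeve',(Z>.035)&(Z<.06)&(S<60),.046)
show('box',(H>5)&(H<22)&(S>90)&(Z<.03)&(Z>-.02),.018,800)
show('tray',((H<6)|(H>174))&(S>150),.018,800)
show('remote',(V<60)&(Z>.005)&(Z<.03),.015,200)
show('blue',(H>100)&(H<130)&(S>110),.01)
show('plate',(H>100)&(H<130)&(S>110)&(Z>.06),.085,20)
show('pin',(Z>.035)&(S<60),.055,20)
E
```

```text
table z 0.001707538860848702 0.0654652924998811 missing 0.004063924153645833
sleeve 120 13 95 0.0468
sl2 83 12 87 0.0471
remote 113 15 67 0.016
tray 1 207 122 0.0059
box 15 178 89 0.0075
blue 108 159 85 0.0539
pin 128 19 106 0.0701
pink 167 98 143 0.047
table 141 15 120 0.002
sleeve [ 0.6244 -0.2076] [67.4 47.3] -0.246 [344. 169.]
sleeve [ 0.6431 -0.105 ] [67.5 46.2] -0.28 [300. 160.]
sleeve [0.6472 0.0034] [66.8 44.9] 0.014 [254. 158.]
sleeve [0.6511 0.1104] [67.8 46.5] 0.274 [209. 156.]
sleeve [0.678  0.3111] [84.2 32.1] -0.337 [125. 145.]
sleeve [ 0.7523 -0.2291] [151.3  29. ] -1.478 [353. 115.]
sleeve [ 0.8872 -0.1002] [34.3 19.1] 0.007 [299.  59.]
sleeve [0.9301 0.0108] [1213.8   15.5] 1.57 [255.  41.]
box [0.4687 0.2892] [223.7 128.7] -0.024 [134. 233.]
tray [ 0.4788 -0.2605] [158.8  73.3] -0.158 [365. 231.]
tray [ 0.4904 -0.569 ] [201.3  59.4] -0.037 [502. 226.]
remote [ 0.5783 -0.3607] [144.9  39.3] 0.772 [407. 190.]
remote [0.9334 0.0115] [1251.8   10.2] -1.571 [256.  45.]
blue [ 0.48   -0.0705] [84.9 64.9] -0.206 [285. 229.]
plate [ 0.4857 -0.0442] [69.5 14.8] -0.212 [275. 227.]
pin [0.4961 0.0106] [98.8 29.3] 1.435 [252. 222.]
pin [ 0.6232 -0.2058] [66.8 46.9] -0.246 [344. 169.]
pin [ 0.6418 -0.1042] [66.8 45.8] -0.28 [300. 160.]
pin [0.6447 0.0032] [68.5 44.5] 0.014 [254. 158.]
pin [0.6497 0.1092] [67.1 46.1] 0.274 [209. 156.]
pin [0.6886 0.346 ] [111.   97.7] 1.262 [107. 137.]
pin [ 0.7951 -0.2413] [186.9 116.1] -1.473 [357.  95.]
pin [ 0.8836 -0.0994] [34.  18.9] 0.007 [299.  59.]
pin [0.947  0.0112] [1205.7   58.7] 1.571 [256.  32.]
```

```bash
python3 - <<'E'
from vis import *
for n in('top','scene'):
    f=dict(np.load(f'/tmp/{n}.npz'));H,S,V,Z=masks(f);C=cloud(f)
    near=(np.abs(C[...,0]-.497)<.08)&(np.abs(C[...,1]-.01)<.09)
    m=near&(Z>.035)&~((H>100)&(H<130)&(S>80))&(S<80)&(V>40)
    k,lab,st,_=cv2.connectedComponentsWithStats(m.astype(np.uint8)); m=lab==1+st[1:,4].argmax()
    P=C[m]; print(n,m.sum(),'top z along pin',P[:,2].max().round(4))
    v,u=np.nonzero(m);W=ray(f,np.c_[u,v],.055)[:,:2]
    d=np.array([np.cos(1.362),np.sin(1.362)]);nrm=np.array([-d[1],d[0]]);o=np.array([.4874,-.0364])
    s=(W-o)@d;q=(W-o)@nrm
    mid=[]
    for a in np.arange(.005,.1,.01):
        k=(s>a-.005)&(s<a+.005)
        if k.sum()>3: mid.append((a,(q[k].max()+q[k].min())/2,np.ptp(q[k])))
    mid=np.array(mid);print(np.round(mid*1000,1).tolist());print(np.polyfit(mid[:,0],mid[:,1],1), 's range',s.min(),s.max())
    b=near&(H>100)&(H<130)&(S>100)
    for nm,mm,z in(('foot',b,.01),('plate',b&(Z>.065),.085)):
        for r in rects(f,mm,z,30):print(nm,np.round(r[:5],4))
    pk=(H>155)&(H<175)&(S>70)&(Z>.03); print('pink',[np.round(r[:5],3) for r in rects(f,pk,.046)])
    g=(H>40)&(H<85)&(S>80)&(Z>.08)&(Z<.14); print('jar',[np.round(r[:4],3) for r in rects(f,g,.115)])
    print('box',[np.round(r[:5],4) for r in rects(f,(H>5)&(H<22)&(S>90)&(Z<.03)&(Z>-.02)&(np.abs(C[...,1]-.29)<.12)&(np.abs(C[...,0]-.47)<.16),.018,800)])
    print('tray',[np.round(r[:5],4) for r in rects(f,((H<6)|(H>174))&(S>150)&(C[...,1]>-.35)&(np.abs(C[...,0]-.48)<.12),.018,500)])
E
```

```text
top 448 top z along pin 1.0149
[[5.0, -0.2, 55.8], [15.0, -0.2, 26.2], [25.0, -0.2, 26.7], [35.0, -0.1, 26.2], [45.0, -0.3, 26.2], [55.0, 0.4, 21.2], [65.0, -0.2, 19.5], [75.0, -0.4, 19.5], [85.0, -0.3, 19.0], [95.0, 0.9, 14.0]]
[ 0.00531577 -0.00031711] s range -0.0016006512442969614 0.09766595399777013
foot [ 4.81500e-01 -6.32000e-02  8.51592e+01  4.98812e+01 -2.05700e-01]
plate [ 4.85700e-01 -4.42000e-02  6.95019e+01  1.47640e+01 -2.11500e-01]
pink [array([ 3.9900e-01,  6.2000e-02,  6.5842e+01,  4.5797e+01, -1.2020e+00])]
jar [array([ 0.681,  0.361, 72.456, 31.747]), array([ 0.694,  0.32 , 77.413, 37.156])]
box [array([ 4.687000e-01,  2.892000e-01,  2.236507e+02,  1.287195e+02,
       -2.420000e-02])]
tray [array([ 4.788000e-01, -2.605000e-01,  1.588108e+02,  7.333220e+01,
       -1.584000e-01])]
scene 313 top z along pin 0.0872
[[5.0, 8.0, 46.1], [15.0, 0.7, 31.7], [25.0, 2.3, 35.1], [35.0, 3.8, 31.8], [45.0, 3.6, 31.8], [55.0, 3.5, 31.7], [65.0, 1.5, 21.2], [75.0, 1.3, 21.2], [85.0, 1.1, 21.1], [95.0, 2.7, 17.6]]
[-0.03453633  0.0045841 ] s range -0.0015057102514780228 0.09599136960622523
foot [ 4.569000e-01 -5.670000e-02  1.423895e+02  4.462050e+01 -1.523000e-01]
plate [ 4.95300e-01 -4.59000e-02  7.97955e+01  1.55278e+01 -1.82800e-01]
pink [array([ 4.0500e-01,  6.3000e-02,  7.4072e+01,  6.1458e+01, -1.2250e+00])]
jar [array([ 0.7  ,  0.32 , 77.107, 40.976]), array([ 0.687,  0.362, 70.328, 28.785])]
box [array([ 4.746000e-01,  2.888000e-01,  2.325877e+02,  1.293881e+02,
       -2.430000e-02])]
tray [array([ 4.840000e-01, -2.608000e-01,  1.668357e+02,  7.337290e+01,
       -1.599000e-01])]
```

```bash
cat > ctl.py <<'E'
from plant import robot
from vis import *
ROOT=np.array([.4874,-.0364]);PY=1.362;PD=np.array([np.cos(PY),np.sin(PY)]);PN=np.array([-PD[1],PD[0]])
BOX=np.array([.4687,.2892]);BY=np.pi-.0242
TRAY=np.array([.4788,-.2605]);TY=-.158
def at(o,yaw,x,y): c,s=np.cos(yaw),np.sin(yaw);return o+np.array([c*x-s*y,s*x+c*y])
def st(m=''):
    s=robot.sense();print(m,'t%.1f'%s['t'],'tcp',np.round(s['tcp_pos'],4),'op %.3f gf %.1f'%(s['opening'],s['gripper_force']),'F',np.round(s['wrist_force'],1));return s
def go(xy,z,yaw):
    "joint move, tool down, jaw x axis along yaw (mod pi), least turn of the last joint"
    best=None
    for k in(-2,-1,0,1,2):
        j=robot.inverse_kinematics([*xy,z],[np.pi,0,yaw+k*np.pi])
        if j is not None and (best is None or abs(j[6])<abs(best[6])): best=j
    if best is None: raise RuntimeError('no IK')
    robot.move_joints(best)
def line(xy,z,vel=.2,**k): return robot.move_straight([*xy,z],vel=vel,**k)
def up(z,vel=.3): p=robot.sense()['tcp_pos'];robot.move_straight([p[0],p[1],z],vel=vel)
def look(name=None):
    f=robot.grab_frame('top')
    if name: cv2.imwrite(f'pics/{name}.png',cv2.resize(f['image'][:,:,::-1],(800,600)))
    return f
def sleeves(f):
    H,S,V,Z=masks(f)
    return [r for r in rects(f,(Z>.035)&(Z<.06)&(S<60),.046) if 60<r[2]<74 and 40<r[3]<52]
def pick(r):
    go(r[:2],.13,r[4]);line(r[:2],.028,.15);robot.grip(0.,80);s=st('gripped');up(.15);return s
E
python3 - <<'E'
from ctl import *
go((.5783,-.3607),.12,.772); line((.5783,-.3607),.015,.12); robot.grip(0.,60); st('grip')
up(.15);st('lift')
p=at(BOX,BY,0,-.017)
go(p,.15,BY);f=look('remote_held')
line(p,.021,.12,contact_N=15);s=st('down')
robot.grip(.58);up(.2);st('up')
go((.3,.5),.25,BY);f=look('remote_in')
H,S,V,Z=masks(f)
print([np.round(r[:5],4) for r in rects(f,(V<60)&(Z>.005)&(Z<.04),.02,200)])
for r in sleeves(f):print(np.round(r[:5],4))
E
```

```text
grip t5.1 tcp [ 0.5787 -0.3612  0.016 ] op 0.470 gf 61.4 F [-0.3  0.8  4.9]
lift t5.7 tcp [ 0.5786 -0.3606  0.15  ] op 0.471 gf 60.8 F [ 0.1  0.2 -1.3]
down t9.3 tcp [0.4682 0.3055 0.0209] op 0.470 gf 61.5 F [-0.4 -0.7  4.7]
up t10.3 tcp [0.4661 0.3051 0.1989] op 0.580 gf 0.0 F [ 0.4 -0.1 -2.3]
[array([ 4.675000e-01,  3.032000e-01,  1.484957e+02,  4.379300e+01,
       -2.560000e-02]), array([ 9.33400e-01,  1.15000e-02,  1.24585e+03,  1.44369e+01,
       -1.57080e+00])]
[ 0.6243 -0.2076 67.6423 47.2594 -0.2471]
[ 0.6431 -0.105  67.4668 46.2493 -0.2801]
[6.47200e-01 3.40000e-03 6.67751e+01 4.49048e+01 1.44000e-02]
[ 0.651   0.1104 67.9178 46.5393  0.2742]
```

```bash
cat >> ctl.py <<'E'
def pos(): 
    p=robot.sense()['tcp_pos'];d=p[:2]-ROOT
    return np.array([d@PD,d@PN,p[2]])   # along pin, sideways, height
def pinxy(s,q): return ROOT+PD*s+PN*q
def probe(s,q,zt):
    "on the thin part: feel for the pin sideways and in height -> centre (q,z) and slack"
    out=[]
    for ax in(0,1):
        e=[]
        for sg in(1,-1):
            line(pinxy(s,q),zt,.05)
            t=[q,zt];t[ax]+=sg*.008
            hit=line(pinxy(s,t[0]),t[1],.02,contact_N=6);e.append((pos()[1+ax],hit))
        line(pinxy(s,q),zt,.05)
        c=(e[0][0]+e[1][0])/2;out.append((c,abs(e[0][0]-e[1][0])/2,e[0][1],e[1][1]))
        if ax==0:q=c
        else:zt=c
    line(pinxy(s,q),zt,.05)
    print('probe side c %.4f slack %.4f %s %s | z c %.4f slack %.4f %s %s'%(out[0]+out[1]))
    return q,zt
E
python3 - <<'E'
from ctl import *
f=look();r=max(sleeves(f),key=lambda r:r[1])
s=pick(r);dz=s['tcp_pos'][2]-.023
zt=.055+dz;print('dz',dz)
go(pinxy(.15,0),.15,PY);st('over');line(pinxy(.15,0),zt,.15)
hit=line(pinxy(.095,0),zt,.05,contact_N=8);print(hit,pos());st()
if not hit: print(probe(.095,0,zt));st()
look('onpin1')
E
```

```text
gripped t14.4 tcp [0.652  0.11   0.0294] op 0.527 gf 82.4 F [-0.   0.6  3.6]
dz 0.006387875569987149
over t15.8 tcp [0.5187 0.1105 0.1495] op 0.523 gf 86.2 F [ 0.9 -0.5 -1.3]
False [ 9.54308899e-02 -2.37637151e-06  6.13150068e-02]
 t17.8 tcp [0.5072 0.057  0.0613] op 0.520 gf 86.2 F [-0.2 -0.2 -0.9]
probe side c -0.0000 slack 0.0048 True True | z c 0.0612 slack 0.0050 True True
(np.float64(-3.626609785421396e-05), np.float64(0.06115036599288247))
 t21.0 tcp [0.5069 0.0566 0.0609] op 0.520 gf 91.1 F [ 0.9  0.3 -2.1]
```

View pics/onpin1.png

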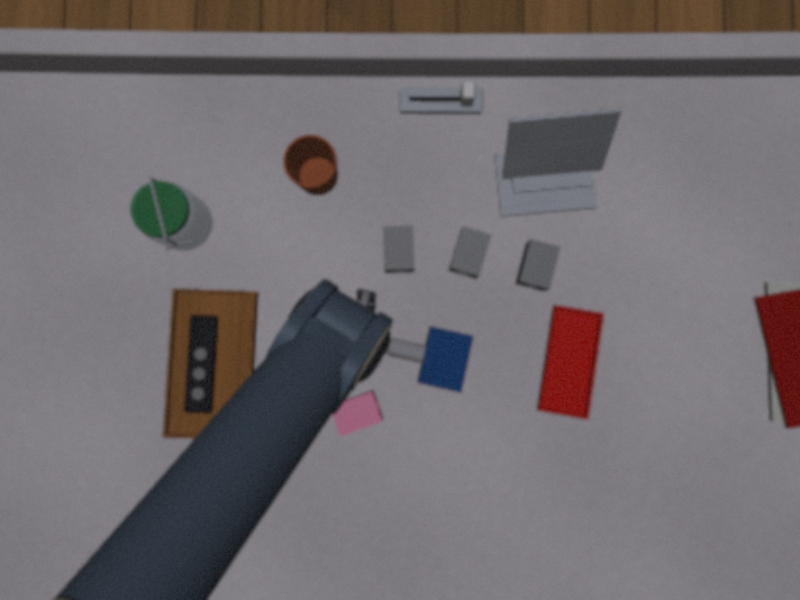

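The picture shows the remote flat in the box (px ~203,365) and the sleeve on the pin under the wrist. The feel test gives 5 mm of slack, so this sleeve has the 30 mm bore.

```bash
cat >> ctl.py <<'E'
def push(q,zt,goal):
    hit=line(pinxy(goal,q),zt,.03,contact_N=14);print('push hit',hit,np.round(pos(),4));robot.sleep(.5);st('held');return pos()[0]
def off(q,zt): line(pinxy(.15,q),zt,.12);up(.15);st('off')
def put(o,yaw,x,y,dz):
    p=at(o,yaw,x,y);go(p,.13,yaw);line(p,.030+dz+.005,.15)
    line(p,.028+dz-.002,.03,contact_N=6);st('down');robot.grip(.72);up(.2);st('released')
E
python3 - <<'E'
from ctl import *
q,zt,dz=0,.0611,.0064
push(q,zt,.030); off(q,zt)
put(BOX,BY,-.072,.032,dz)
go((.25,.5),.25,BY);f=look('put1')
H,S,V,Z=masks(f)
for r in rects(f,(Z>.04)&(Z<.065)&(S<60),.051):
    if r[2]<80: print(np.round(r[:5],4))
E
```

```text
push hit False [ 0.0333 -0.      0.0612]
held t23.9 tcp [ 0.4943 -0.0038  0.0612] op 0.522 gf 91.3 F [0.7 7.1 1.2]
off t25.5 tcp [0.5184 0.1087 0.1509] op 0.520 gf 91.0 F [-1.   0.  -2.6]
down t27.8 tcp [0.5408 0.2557 0.0344] op 0.524 gf 91.4 F [-1.2  0.4  4.1]
released t28.8 tcp [0.5391 0.2556 0.1997] op 0.718 gf 0.0 F [-0.3 -0.5 -1. ]
[5.40300e-01 2.53900e-01 6.53316e+01 4.88977e+01 1.10000e-02]
[ 0.624  -0.2073 66.249  46.0268 -0.2435]
[ 0.6426 -0.1047 66.4501 45.7698 -0.2801]
[6.46500e-01 3.30000e-03 6.63579e+01 4.46728e+01 1.44000e-02]
[ 8.86400e-01 -9.97000e-02  3.16886e+01  1.90283e+01  5.70000e-03]
```

View pics/put1.png

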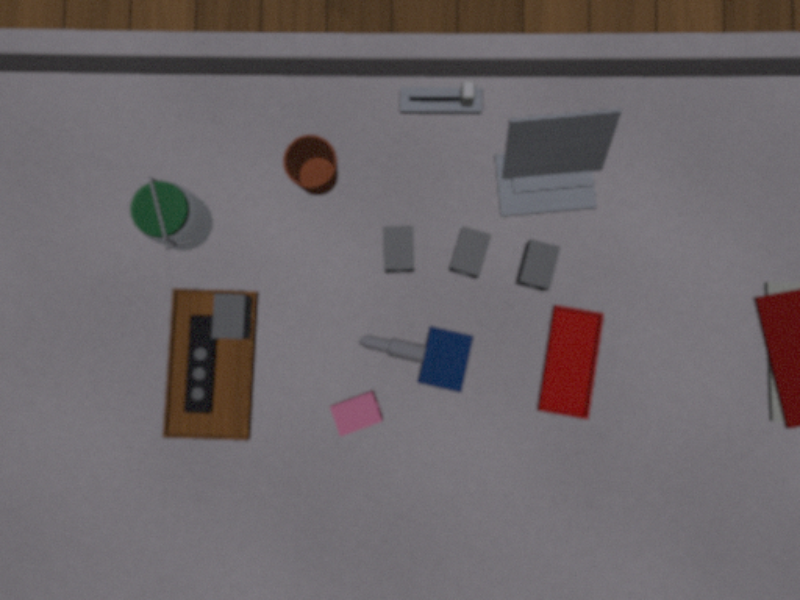

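The first sleeve lies flat in the box at px ~(230,316), and the other three haven't moved. Next sleeve.

```bash
cat >> ctl.py <<'E'
def one(slot_box,slot_tray,tag):
    f=look();c=[r for r in sleeves(f) if r[0]>.57 or not(.2<r[1]<.4)]
    c=[r for r in c if np.hypot(*(np.array(r[:2])-TRAY))>.09];r=max(c,key=lambda r:r[1]);print('take',np.round(r[:5],4),'of',len(c))
    s=pick(r)
    if s['opening']<.48 or s['opening']>.56: raise SystemExit('bad grip')
    dz=s['tcp_pos'][2]-.023;zt=.055+dz
    go(pinxy(.15,0),.15,PY);st('over');line(pinxy(.15,0),zt,.15)
    if line(pinxy(.095,0),zt,.05,contact_N=8): st('blocked');look(tag);raise SystemExit
    q,zt=probe(.095,0,zt);x=push(q,zt,.030)
    fit=abs(x-.033)<.005
    if not fit and abs(x-.085)>.005: look(tag);raise SystemExit('unclear')
    off(q,zt)
    put(BOX,BY,slot_box,.032,dz) if fit else put(TRAY,TY,slot_tray,0,dz)
    print('FIT' if fit else 'NOFIT')
    go((.25,.5) if fit else (.25,-.5),.25,BY);f=look(tag)
    H,S,V,Z=masks(f)
    for r in rects(f,(Z>.04)&(Z<.065)&(S<60),.051):
        if 60<r[2]<80: print(np.round(r[:5],4))
E
python3 - <<'E'
from ctl import *
one(0,-.036,'put2')
E
```

```text
take [6.47300e-01 3.40000e-03 6.66954e+01 4.49626e+01 1.09000e-02] of 3
gripped t34.1 tcp [0.6483 0.0031 0.0296] op 0.522 gf 81.7 F [-0.3 -0.4  6.3]
over t35.6 tcp [0.5185 0.11   0.1495] op 0.525 gf 80.9 F [ 0.2 -0.9  0.4]
probe side c 0.0004 slack 0.0012 True True | z c 0.0614 slack 0.0015 True True
push hit True [0.0855 0.0008 0.0614]
held t41.7 tcp [0.5042 0.0475 0.0611] op 0.524 gf 89.1 F [1.7 0.7 3.7]
off t42.9 tcp [0.5176 0.1088 0.1509] op 0.522 gf 88.8 F [-0.8 -0.4 -1. ]
down t45.3 tcp [ 0.4441 -0.2552  0.0346] op 0.522 gf 89.3 F [-1.   0.7  5.8]
released t46.3 tcp [ 0.4432 -0.2539  0.1996] op 0.722 gf 0.0 F [-0.1 -0.2 -0.4]
NOFIT
[ 0.4433 -0.2539 63.4315 50.0718 -0.1261]
[5.40300e-01 2.53700e-01 6.53317e+01 4.91984e+01 1.11000e-02]
[ 0.6238 -0.2072 66.7067 46.004  -0.2466]
[ 0.6427 -0.1048 66.3435 45.7667 -0.2823]
```

```bash
python3 - <<'E'
from ctl import *
one(0,.036,'put3')
E
```

```text
take [ 0.643  -0.105  67.7205 46.2493 -0.2801] of 2
gripped t50.8 tcp [ 0.644  -0.1055  0.0296] op 0.518 gf 82.5 F [-0.4  0.2  6.6]
over t52.3 tcp [0.5186 0.1093 0.1495] op 0.522 gf 81.9 F [ 0.5  0.4 -0.3]
probe side c -0.0001 slack 0.0048 True True | z c 0.0614 slack 0.0050 True True
push hit False [ 0.0334 -0.0001  0.0616]
held t60.4 tcp [ 0.4944 -0.0037  0.0616] op 0.519 gf 90.7 F [0.3 7.2 0.2]
off t61.9 tcp [0.5186 0.1086 0.151 ] op 0.522 gf 90.6 F [ 0.3 -0.  -2. ]
down t64.1 tcp [0.4689 0.2578 0.0347] op 0.524 gf 91.1 F [-0.3 -0.1  5.8]
released t65.2 tcp [0.4675 0.257  0.1997] op 0.718 gf 0.0 F [-0.  -0.2 -0.2]
FIT
[ 0.4434 -0.2538 62.8071 50.3387 -0.1247]
[ 4.69200e-01  2.55600e-01  6.57381e+01  4.93223e+01 -2.88000e-02]
[5.00200e-01 2.38000e-02 7.27789e+01 2.67940e+01 1.36500e+00]
[5.40300e-01 2.53800e-01 6.53316e+01 4.89979e+01 1.11000e-02]
[ 0.6241 -0.207  66.293  46.4151 -0.2471]
[ 0.6848  0.3045 71.6187 22.526  -0.1389]
```

```bash
python3 - <<'E'
from ctl import *
one(.072,.036,'put4')
E
```

```text
take [ 0.6244 -0.2079 67.2345 46.8289 -0.2436] of 1
gripped t70.5 tcp [ 0.6253 -0.2086  0.0297] op 0.522 gf 82.8 F [ 1.1 -0.4  5.6]
over t72.3 tcp [0.5189 0.109  0.1499] op 0.526 gf 82.4 F [-0.2  0.6 -0.4]
probe side c -0.0002 slack 0.0014 True True | z c 0.0614 slack 0.0015 True True
push hit True [ 0.0851 -0.0002  0.0615]
held t78.5 tcp [0.5052 0.0468 0.0613] op 0.517 gf 90.5 F [1.5 0.9 3.6]
off t79.6 tcp [0.5179 0.1086 0.1509] op 0.519 gf 90.3 F [-0.7  0.7 -1.5]
down t82.1 tcp [ 0.5152 -0.2666  0.0347] op 0.520 gf 90.8 F [0.1 0.3 3.5]
released t83.1 tcp [ 0.514  -0.2652  0.1995] op 0.723 gf 0.0 F [-0.8 -0.5 -0.2]
NOFIT
[ 0.4434 -0.2536 62.8087 49.8502 -0.1245]
[ 4.69200e-01  2.55600e-01  6.57443e+01  4.91675e+01 -2.86000e-02]
[ 0.5148 -0.2651 64.0119 50.0176 -0.1724]
[5.40300e-01 2.53900e-01 6.53315e+01 4.89478e+01 1.11000e-02]
```

```bash
python3 - <<'E'
from ctl import *
f=look();C=cloud(f)
for p in((.4434,-.2536),(.4692,.2556),(.5148,-.2651),(.5403,.2539),(.43,.306),(.52,.304)):
    m=(np.hypot(C[...,0]-p[0],C[...,1]-p[1])<.015)
    A=np.c_[C[m][:,:2],np.ones(m.sum())];g=np.linalg.lstsq(A,C[m][:,2],rcond=None)[0]
    print(p,'z %.4f'%np.median(C[m][:,2]),'tilt deg',np.degrees(np.hypot(*g[:2])).round(1))
s=robot.grab_frame('scene');cv2.imwrite('pics/final_scene.png',cv2.resize(s['image'][:,:,::-1],(800,600)))
E
```

```text
(0.4434, -0.2536) z 0.0524 tilt deg 1.2
(0.4692, 0.2556) z 0.0524 tilt deg 2.0
(0.5148, -0.2651) z 0.0521 tilt deg 3.2
(0.5403, 0.2539) z 0.0524 tilt deg 1.9
(0.43, 0.306) z 0.0215 tilt deg 1.3
(0.52, 0.304) z 0.0213 tilt deg 4.0
```

View pics/put4.png

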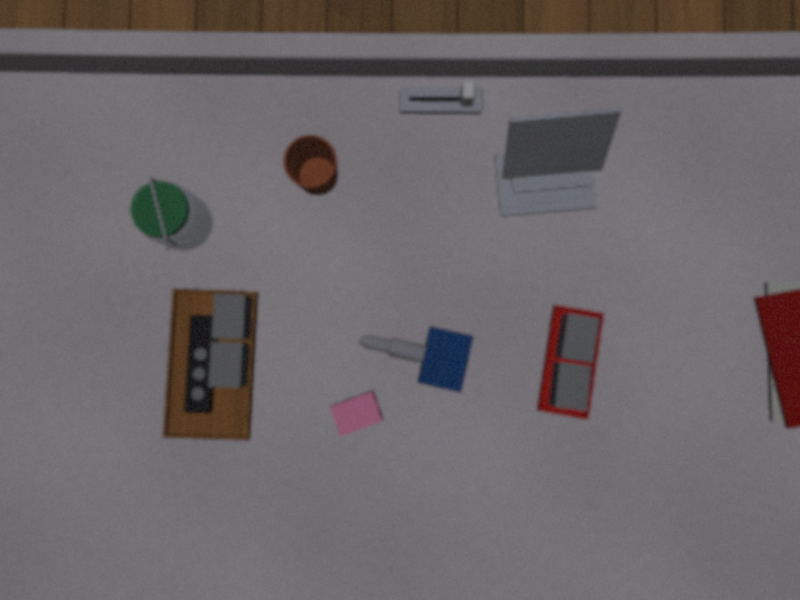

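View pics/final_scene.png

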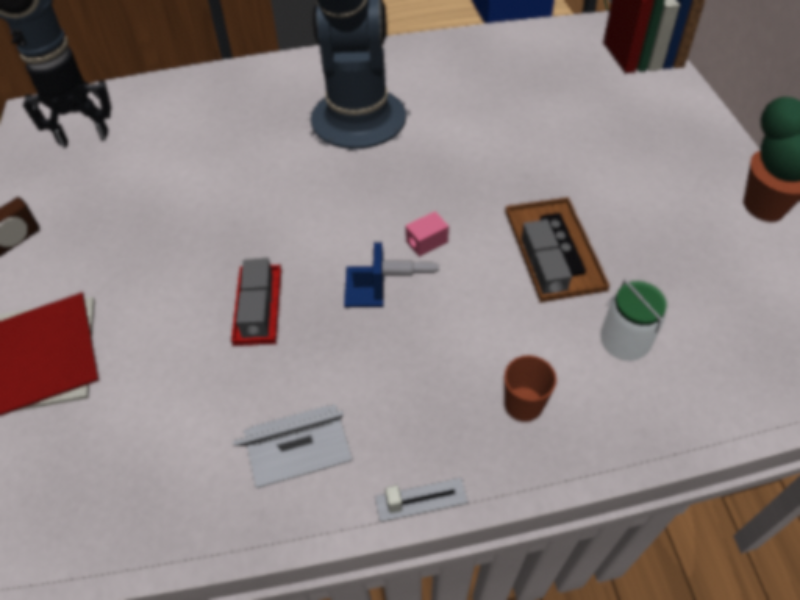

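In the top view, two sleeves lie flat in the box at (230,316) and (228,365) beside the remote at (200,365). The other two lie flat in the tray at (578,338) and (572,386), and the jar, cup and stand haven't moved. Tops measure about 52 mm for the sleeves and 21 mm for the remote, which is right for lying flat. Handing in.

```bash
python3 -c "
from plant import robot
print(robot.close_job())"
```

```text
the job is handed in; nothing more can be done
None
```

The job is handed in, with no verdict shown: the remote and two 30 mm sleeves lie flat in the wooden box, the two 23 mm sleeves lie flat in the red tray, and the jar, cup and tablet stand are where they were.

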